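# Show the regulator card to the inspection camera

## Task

Draw the plug-in card that carries the finned heat sink out of the open instrument and hold it up to the inspection camera: board centred on the lens axis 15 cm from the lens, component side (heat sink) squarely facing the lens and its top bar level. Leave the other two cards plugged in, do not touch the camera and do not disturb the other things on the bench. Finish still holding the card there, motionless and in the air.

Things in the scene. Friction and masses are not known exactly. Their poses are not given: they have to be found in the camera images.
- sink_card: The card to show: upright green board 120 mm long (y), 100 high (z), 3 thick (x), about 0.17 kg, top edge in a grip bar, finned aluminium heat sink on its component side. Origin: middle of the lower edge; x points out of the component side, y along the board, z up. Stands loose in one of three slots (which one varies); no latch. It must rise 60 mm to leave its guides, 75 mm to clear the case.
- grip_bar (a point): Middle of the heat sink card's bare aluminium grip bar, 105 mm above its lower edge; axes of the card. The bar runs the 120 mm length of the top edge, is 10 mm thick (x) and 14 mm high.
- board_centre (a point): Centre of the board of the heat sink card, 50 mm above its lower edge; axes of the card.
- fin_face (a point): Middle of the outer face of the heat sink's fins, 30 mm out (x) from the board centre; axes of the card. The heat sink is 84 mm long and 50 mm high, from 25 to 75 mm above the card's lower edge.
- cap_card: Another card, same board, bar and axes, with a row of four black round capacitors (19 mm across, 24 mm long) standing out of its component side. Stays plugged in.
- relay_card: Another card, same board, bar and axes, with three white box-shaped relays (20 x 29 mm, standing 18 mm out). Stays plugged in.
- chassis: The open instrument, fixed: pale sheet-metal case 250 (x) by 300 mm (y), walls 70 mm high, front panel with meter and knobs on +x. Origin under its centre, z up. Card slots at y = +70 mm, x = -72, 0, +72 mm; all cards stand with component side to +x, lower edge 12 mm and bar 110 to 124 mm above the bench, ends in black guides 60 mm high with 1.5 mm play. Rest of the inside is under 60 mm high.
- camera_head: Head of the inspection camera, fixed on its stand: grey barrel 44 mm across, black lens, ring of white lights 68 mm across. Origin: middle of the lens front, 271 mm above the bench. x points out of the lens along its axis: it looks across the bench and 0.35 rad (20 degrees) downwards; y is level; z is up, leaning forward 20 degrees. The head reaches 120 mm back.
- focus (a point): The point on the lens axis 150 mm in front of the lens, 220 mm above the bench, where the board's centre must be; axes of the camera head.
- camera_stand: Stand of the camera, fixed: base 180 x 150 mm, 20 mm post 360 mm high, 175 mm behind the lens. Its x is the level direction in which the camera looks; the lens is 90 mm ahead of its origin.
- screwdriver: Bystander: screwdriver lying on the bench, about 200 mm long.
- multimeter: Bystander: black handheld meter lying on the bench, 150 x 76 x 34 mm.
- solder_reel: Bystander: reel of solder standing on its flange, 56 mm across, 44 mm high.
- pliers: Bystander: pliers lying on the bench, 180 mm long, 14 mm high.
- screw_tin: Bystander: open steel tin, 68 mm across, 28 mm high.
- cleaner_can: Bystander: plain aluminium can standing on the bench, 52 mm across, 150 mm high.
Not all that is in view belongs to the job. What is shaped like the sink_card but red is not meant.

How it is judged:
On the way:
1. the heat sink card has been drawn up out of its guides and is held in the gripper, clear of the case (z of sink_card in the frame of chassis above 0.08 m and contact force between the fingers and sink_card above 1 N and contact force between sink_card and chassis below 0.1 N), for 0.2 s.
At the end, for the whole second after the job is handed in: Gripper holds the heat sink card in the air, at rest, touching nothing else: board centre within 20 mm of the point 150 mm ahead of the lens on its axis, component side to the lens and square to it within 0.14 rad, bar level within 0.14 rad. The other two cards stand in their slots (distance between board_centre and focus below 0.02 m and angle between the x axis of sink_card and the x axis of camera_head, either way round below 0.14 rad and x of fin_face in the frame of camera_head below 0.15 m and angle between the y axis of sink_card and the y axis of camera_head, either way round below 0.14 rad and height (world z) of sink_card above 0.13 m and contact force between the fingers and sink_card above 1 N and contact force between sink_card and chassis below 0.1 N and contact force between sink_card and camera_stand below 0.1 N and linear speed of sink_card below 0.02 m/s and angular speed of sink_card below 0.1 rad/s and z of each of cap_card, relay_card in the frame of chassis below 0.018 m and angle between each of cap_card, relay_card's own z axis and vertical below 0.15 rad); the arm keeps its last pose, push and grip.
It fails at once if another card pulled up or knocked out of place (over 10 mm) (distance of any of cap_card, relay_card from where it was at the start of the episode above 0.01 m).
It fails at once if the camera or its stand touched (over 1 N) (contact force between camera_stand and anything else above 1 N).
It fails at once if a bystander on the bench pushed over 20 mm or tipped over (distance of any of screwdriver, multimeter, solder_reel, pliers, screw_tin, cleaner_can from where it was at the start of the episode above 0.02 m or angle between cleaner_can's own z axis and vertical above 0.4 rad).
It also fails if it takes over 38 s, if anything falls off the work surface, if the arm or the gripper's body presses on something with over 40 N, if the wrist force passes 120 N, or if a joint passes its speed limit or range.

## Robot

A 7-joint arm with a two-finger parallel gripper is mounted at the origin on the work surface. World frame = base frame: x ahead of the robot, y to its left, z up, the work surface at z = 0. Lengths are in m, angles in rad, forces in N, time in s.
With the tool pointing down it reaches from about 0.425 to 0.925 m from the base axis. Payload 6.8 kg.
Tool frame: the origin (TCP) lies at the very end of the fingers, on their centre line; the grasp point (between the pads) lies 19 mm behind it (tcp_to_grasp is the distance from the TCP to the grasp point, in m); z points along the fingers, y is the line along which they close (so a half turn about z gives the same grasp; the last joint's range is limited). The gripper opens to 88 mm and grips with 3 to 60 N. Pads are 20 mm wide; open, the fingers measure 115 mm over their backs; the gripper's body (75 mm by 178 mm) begins 61 mm behind the grasp point.
Start: joints at [1.039, 0.477, 0.022, 1.555, -0.011, 1.109, -0.083], TCP at [0.278, -0.615, 0.223] pointing down, gripper open.
Joint ranges: [-2.96, 2.96], [-0.34, 2.1], [-1.41, 1.46], [0.24, 2.44], [-1.37, 4.51], [0.17, 1.92], [-2.96, 2.96]. Speed limits (rad/s): [2.39, 2.39, 3.14, 3.14, 3.14, 3.14, 3.14].

## Interface

Orientations are given as a 3x3 rotation matrix whose columns are the frame's x, y, z axes.
In Python, from cell import observe, capture, job_done, tcp_to_grasp gives the robot as it stands.
- The arm moves only by the tool carry_out, never from a script. Its argument "commands" is a list of rows, each an object with "delta_pos": the shift along the tool's x, y, z in m, a list of three; "twist": the turn about the tool's z in degrees; "gripper": the finger opening in m, from 0 to 0.0878. In form: [{"delta_pos": [tx, ty, tz], "twist": twist, "gripper": gripper}, ...]. A call has 1 to 10 rows; each row is the pose to reach, as a shift and turn from the pose commanded when the call began, along the tool's axes at that moment; what a row does not reach only later rows make up. A row lasts 1/10 s, in which the tool goes at most 50 mm and 8.59 degrees, less where a joint would pass 70% of its speed; a pose out of reach is approached as far as the arm can. A call with a gripper value outside its range is refused whole. The fingers move at their own pace and stop on an object; "grip_force" is the grip in N (left out, the last holds). Time passes only in rows, so rows that repeat a pose let the fingers close. It gives the time, the measured TCP pose, the force, the opening and the grip force at its end, in the units of the state.
- observe(): the state, without advancing time (a new reading comes with each control period).
- capture(name): name is "scene" or "top"; returns a dict with "img" (420x560x3 uint8, red, green, blue), "range_z" (420x560 float32, m along the optical axis (not along the pixel's ray), 0 where there is no reading), "fovy" (degrees; the focal length in pixels is half the picture's height over the tangent of half this angle, whatever the lens; pixels are square), "cx", "cy" (the principal point, pixels), "eye" and "attitude" of the camera in the world. Camera axes: x right, y up, looking along -z (the intrinsics and any distortion apply to the point x, -y, -z); pixel columns grow to the right and rows downward; lengths in m; the calibration is good to about 2 mm. A picture is of the moment at which its call begins.
- job_done(): hands the job in; it is judged then, once.
The state is a dict: "time": time; "joints": joint angles; "qd": joint speeds; "effort": joint torques, N m; "ee_pos": TCP position; "eef_rot": TCP orientation; "force": force on the tool from outside, world axes, zero at the start; "ft_torque": the same for the moment, N m; "width": finger opening in m; "finger_force": force on a finger pad.
Only numpy, scipy, OpenCV 4.12 (cv2) and the standard library are available. Lean on these libraries where they do the work, as an engineer would, in place of code of your own. Each camera call takes 0.05 s, during which the arm holds its last target. There are 200 camera calls.

## Working session

There is one attempt and no reset: what is moved stays moved. The work goes in short steps, Python scripts to look and compute and a tool call to move; the robot and the scene stay as the last step left them, time stands still between calls to the robot, and variables do not carry over. Pictures are saved under pics/ and viewed, at most 10 in all, crops included, and the job is handed in when it is done.

Besides the shell and the picture viewer there is one more tool, called after "Request:" as name(argument=value, ...), one argument or row to a line, values as JSON. carry_out: Moves the arm, as the interface text tells. Its arguments: {"type":"object","properties":{"commands":{"type":"array"},"grip_force":{"type":"number"}},"required":["commands"]}

```bash
ls; mkdir -p pics
cat > h.py <<'E'
import numpy as np, cv2
from cell import observe, capture, job_done, tcp_to_grasp
def K(c):
    f=c["img"].shape[0]/2/np.tan(np.radians(c["fovy"])/2); return f
def cloud(c):
    f=K(c); h,w=c["range_z"].shape; u,v=np.meshgrid(np.arange(w),np.arange(h)); z=c["range_z"]
    P=np.stack([(u-c["cx"])/f*z,-(v-c["cy"])/f*z,-z],-1)
    return P@np.array(c["attitude"]).T+np.array(c["eye"])
E
python3 - <<'E'
from h import *
import pickle
for n in ("scene","top"):
    c=capture(n); pickle.dump(c,open(n+".pkl","wb")); cv2.imwrite(f"pics/{n}0.png",c["img"][:,:,::-1])
    print(n,{k:v for k,v in c.items() if k not in("img","range_z")})
s=observe(); print({k:np.round(v,3).tolist() for k,v in s.items()},tcp_to_grasp)
E
```

```text
pics
scene {'fovy': 48.29180272505835, 'cx': 277.14844125191746, 'cy': 209.95207068516527, 'eye': array([1.60695084, 0.26851246, 1.31615326]), 'attitude': array([[-0.27189369, -0.67610365,  0.68480484],
       [ 0.96225962, -0.19945077,  0.1851373 ],
       [ 0.01141285,  0.70929771,  0.70481665]])}
top {'fovy': 42.57673140220427, 'cx': 275.4257357331936, 'cy': 210.2276321717034, 'eye': array([ 0.3804986 , -0.03336677,  1.7335462 ]), 'attitude': array([[ 0.02438825,  0.99758015, -0.0651081 ],
       [-0.99970179,  0.02425567, -0.00282618],
       [-0.0012401 ,  0.06515761,  0.99787421]])}
{'time': 0.1, 'joints': [1.039, 0.478, 0.022, 1.556, -0.011, 1.109, -0.083], 'qd': [0.001, -0.0, 0.001, -0.003, -0.0, -0.001, -0.001], 'effort': [0.004, -58.41, 1.54, -27.332, -0.054, 0.013, 0.0], 'ee_pos': [0.277, -0.615, 0.222], 'eef_rot': [[0.912, 0.411, -0.001], [0.411, -0.912, 0.001], [-0.0, -0.002, -1.0]], 'force': [-0.214, -0.041, -0.476], 'ft_torque': [0.016, -0.016, -0.039], 'finger_force': 0.0, 'width': 0.088} 0.0187
```

View pics/scene0.png

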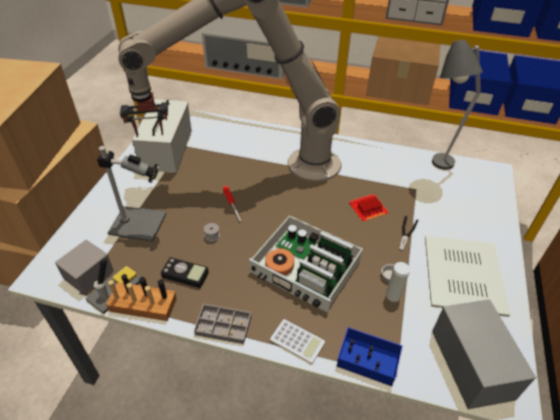

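View pics/top0.png

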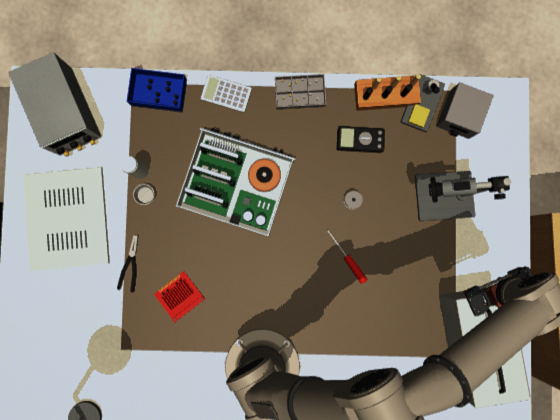

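Run:
```python
from h import *
import pickle
s=pickle.load(open("scene.pkl","rb")); t=pickle.load(open("top.pkl","rb"))
a=lambda c,x,y,w,h,k: cv2.resize(c["img"][y:y+h,x:x+w,::-1],(w*k,h*k),interpolation=cv2.INTER_CUBIC)
A=a(s,245,210,120,100,3);B=a(t,170,115,130,125,3);C=a(s,90,140,120,100,3);D=a(t,405,155,130,100,3)
im=np.zeros((600,780,3),np.uint8)
im[:300,:360]=A;im[300:600,:360]=C; im[:375*300//375,370:370+312]=cv2.resize(B,(312,300)); im[300:600,370:760]=D
cv2.imwrite("pics/crop.png",im)
for n,c in(("s",s),("t",t)):
    P=cloud(c); np.save(n+".npy",P)
P=np.load("t.npy")
# high points in the chassis zone
for (n,x0,x1,y0,y1) in(("ch",165,300,115,245),("cam",410,520,165,225)):
    Z=P[y0:y1,x0:x1]; print(n); 
    print((Z[::5,::4,2]*1000).astype(int).tolist() if n=="cam" else "")
```

```text
ch

cam
[[8, 0, 0, 1, 7, 1, 5, 1, 0, 7, 1, 11, 1, 4, 0, 3, 1, -6, 5, 4, -5, 2, 5, 1, -8, 1, -5, 1733], [7, -4, -1, -1, 4, 0, 3, 5, -2, 5, 10, 2, -1, -3, 0, 0, -4, -3, -3, 3, -5, 3, 2, 0, 7, 1, 7, -5], [4, 2, 14, 14, 15, 16, 23, 20, 19, 18, 24, 13, 13, 16, 13, 13, -6, -3, 3, 0, 0, 0, 0, 1, 3, -4, 0, 3], [6, 5, 16, 15, 19, 298, 301, 21, 15, 15, 300, 303, 312, 315, 320, 326, 327, 0, 0, -5, 320, 327, 331, 354, 366, 362, 0, -1], [5, -3, 11, 19, 12, 301, 310, 297, 304, 308, 317, 336, 330, 334, 343, 336, 334, 315, 309, 317, 314, 326, 322, 343, 362, 0, 1, 1], [5, 6, 13, 8, 17, 287, 309, 305, 292, 310, 310, 309, 323, 317, 323, 321, 331, 181, 211, 237, 301, 325, 322, 331, 318, -3, 2, 0], [-5, 0, 20, 22, 18, 278, 303, 290, 17, 299, 305, 303, 299, 50, 81, 100, 5, 0, 5, -4, 0, 302, 320, 319, 1, 4, 9, 3], [-2, 4, 14, 18, 15, 16, 291, 17, 12, 14, 18, 13, 14, 25, 10, 20, 4, 7, 0, 4, -7, 5, 3, 4, 2, -1, -6, 0], [2, 7, 21, 16, 16, 18, 14, 22, 17, 16, 12, 28, 20, 17, 17, 17, 0, -7, -7, -6, -3, 8, 0, 3, -6, 3, 0, -10], [0, 0, 11, 14, 15, 16, 17, 9, 16, 20, 19, 7, 15, 16, 18, 7, 10, 0, 5, -5, 0, 1, 0, -2, 0, 4, 0, 3], [4, 2, 16, 20, 15, 21, 19, 18, 13, 10, 18, 16, 14, 19, 22, 23, 18, 1, 0, 0, 0, 1, -2, 5, 3, 1, 0, 3], [-2, -5, 2, 16, 10, 24, 1733, 1, 0, 5, 0, -3, 0, 6, 0, 0, -3, -10, -14, 1, -4, 0, 0, 2, 5, -2, -2, -1]]
```

View pics/crop.png

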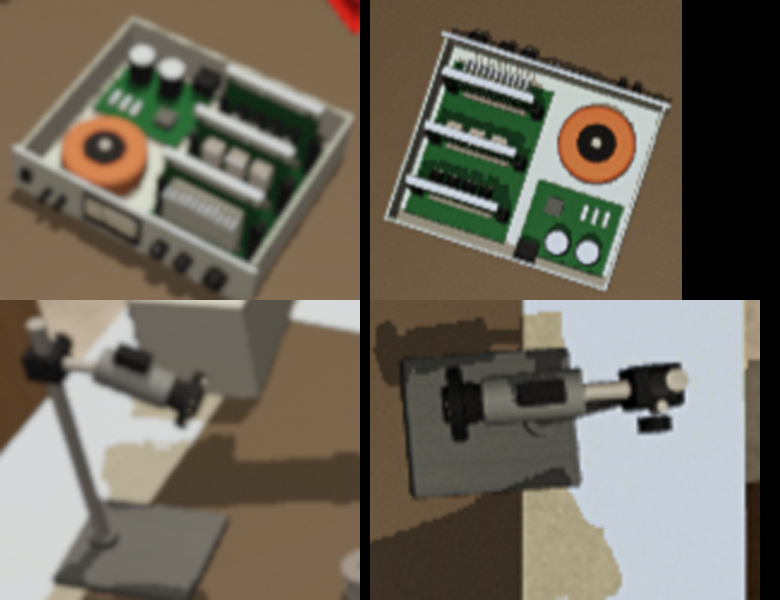

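In the crop, the candidates are:
- The finned card in the front slot: fins at scene (317,282), bar at scene (315,268), top (222,146).
- The relay card in the middle slot: scene (325,258), white boxes.
- The cap card in the rear slot: scene (337,243), black cylinders.
- The red finned decoy: scene (368,207), top (180,296).

I choose the front-slot card. The camera lens faces +y: its ring is at top (425,188) and its post at the back, about (500,187).

Next I measure the bars, chassis and stand.

```bash
cat >> h.py <<'E'
def cast(c,uv,z):
    f=K(c); uv=np.atleast_2d(np.asarray(uv,float))
    d=np.stack([(uv[:,0]-c["cx"])/f,-(uv[:,1]-c["cy"])/f,-np.ones(len(uv))],-1)@np.array(c["attitude"]).T
    e=np.array(c["eye"]); return e+d*((z-e[2])/d[:,2])[:,None]
def proj(c,P):
    f=K(c); q=(np.atleast_2d(P)-np.array(c["eye"]))@np.array(c["attitude"])
    return np.stack([c["cx"]+f*q[:,0]/-q[:,2],c["cy"]-f*q[:,1]/-q[:,2]],-1)
def rect(P):
    (cx,cy),(w,h),a=cv2.minAreaRect((P[:,:2]*1000).astype(np.float32))
    if w<h: w,h,a=h,w,a+90
    return np.round([cx,cy,w,h,(a+90)%180-90],1)
E
python3 - <<'E'
from h import *
import pickle
for n,box in(("scene",(245,210,120,100)),("top",(170,115,130,125))):
    c=pickle.load(open(n+".pkl","rb")); x,y,w,h=box
    g=c["img"].min(2).astype(np.uint8); P=cloud(c)
    sub=np.zeros_like(g); sub[y:y+h,x:x+w]=1
    m=((g>135)&(sub>0)&(P[...,2]>.09)&(P[...,2]<.15)).astype(np.uint8)
    k,l,st,_=cv2.connectedComponentsWithStats(m,connectivity=4)
    for i in range(1,k):
        if st[i,4]<60: continue
        v,u=np.where(l==i); W=cast(c,np.c_[u,v],.124 if n=="top" else .122)
        mu=W[:,:2].mean(0); ev=np.linalg.svd(W[:,:2]-mu,full_matrices=False)[2][0]; s=(W[:,:2]-mu)@ev
        print(n,"bar",st[i],np.round(mu*1000,1),"yaw",round(np.degrees(np.arctan2(ev[1],ev[0])),1),"rect",rect(W),"mean h",round(P[l==i,2].mean()*1000))
    # chassis floor footprint by height (40-100mm)
    mm=((P[...,2]>.045)&(P[...,2]<.15)&(sub>0)).astype(np.uint8); mm=cv2.morphologyEx(mm,cv2.MORPH_CLOSE,np.ones((15,15)))
    cn=max(cv2.findContours(mm,0,2)[0],key=cv2.contourArea)[:,0]
    if n=="top": print("chassis rim", rect(cast(c,cn,.07)))
t=pickle.load(open("top.pkl","rb")); P=cloud(t)
hsv=cv2.cvtColor(t["img"],cv2.COLOR_RGB2HSV); 
R=t["img"].astype(int)
x,y,w,h=405,155,130,100
print("base px",R[215,440],R[215,425],"mat",R[240,415],"shadow",R[165,425])
m=((R[...,0]-R[...,2]<14)&(R.max(2)<110)).astype(np.uint8); sub=np.zeros_like(m); sub[165:222,412:472]=1; m&=sub
m=cv2.morphologyEx(cv2.morphologyEx(m,cv2.MORPH_OPEN,np.ones((3,3))),cv2.MORPH_CLOSE,np.ones((11,11)))
cn=max(cv2.findContours(m,0,2)[0],key=cv2.contourArea)[:,0]
print("base rect",rect(cast(t,cn,.016)), cn.min(0),cn.max(0), rect(np.c_[cn,cn]/1000.))
# head
for n in("scene","top"):
    c=pickle.load(open(n+".pkl","rb")); P=cloud(c)
    Q=P[(P[...,2]>.22)&(P[...,2]<.42)&(P[...,1]<-.3)&(P[...,1]>-.75)&(P[...,0]>.36)&(P[...,0]<.6)]
    print(n,"head pts",len(Q),Q.min(0),Q.max(0))
    for a in np.arange(Q[:,1].min(),Q[:,1].max(),.02):
        q=Q[(Q[:,1]>=a)&(Q[:,1]<a+.02)]
        if len(q)>3: print(round(a,3),len(q),np.round(q.mean(0)*1000),"xr",np.round(q[:,0].min()*1000),np.round(q[:,0].max()*1000),"z",np.round(np.percentile(q[:,2],[5,95])*1000))
E
```

```text
scene bar [321 231  32  17 121] [526.1 186. ] yaw 73.3 rect [526.1 186.  118.3  15.8  73.2] mean h 124
scene bar [310 245  33  17 127] [595.5 166.7] yaw -106.4 rect [595.2 165.6 119.7  15.1  73.7] mean h 123
scene bar [299 259  34  18 139] [664.4 145.3] yaw -106.1 rect [664.3 144.2 119.2  16.3  75. ] mean h 124
top bar [200 143  38  15 128] [663.9 146.8] yaw -106.7 rect [664.  146.6 118.6   9.9  73.4] mean h 125
top bar [193 165  38  15 134] [594.6 165.4] yaw -105.9 rect [596.1 166.7 118.2  13.6  74.6] mean h 124
top bar [185 188  38  15 127] [526.  188.5] yaw -106.8 rect [526.  188.  119.   10.4  72.9] mean h 126
chassis rim [579.6  99.8 311.3 267.5  73. ]
base px [87 88 80] [88 90 81] mat [61 50 37] shadow [57 46 34]
base rect [ 553.6 -566.9  180.6  148.7  -85.4] [415 171] [471 219] [443.9 195.3  56.2  46.4  -3.2]
scene head pts 959 [ 0.51061877 -0.64254919  0.22006703] [ 0.58481384 -0.43891168  0.36537384]
-0.643 90 [ 567. -630.  311.] xr 517.0 585.0 z [247. 361.]
-0.623 219 [ 563. -614.  303.] xr 519.0 582.0 z [230. 359.]
-0.603 68 [ 563. -596.  312.] xr 541.0 577.0 z [296. 325.]
[... 525 characters left out ...]
92027] [ 0.57809509 -0.43868814  0.36795636]
-0.642 88 [ 549. -630.  328.] xr 518.0 578.0 z [316. 362.]
-0.622 228 [ 549. -613.  325.] xr 517.0 575.0 z [244. 363.]
-0.602 106 [ 556. -596.  316.] xr 537.0 574.0 z [297. 328.]
-0.582 47 [ 552. -572.  313.] xr 546.0 562.0 z [306. 319.]
-0.562 79 [ 548. -549.  325.] xr 529.0 571.0 z [314. 333.]
-0.542 123 [ 547. -532.  325.] xr 527.0 571.0 z [309. 345.]
-0.522 141 [ 546. -512.  324.] xr 526.0 569.0 z [302. 343.]
-0.502 158 [ 545. -493.  311.] xr 524.0 568.0 z [294. 336.]
-0.482 128 [ 542. -473.  297.] xr 511.0 573.0 z [278. 309.]
-0.462 151 [ 539. -451.  298.] xr 508.0 574.0 z [282. 311.]
-0.442 24 [ 548. -441.  301.] xr 529.0 568.0 z [287. 310.]
```

Request:
carry_out(
  commands=[
    {"delta_pos": [0.03,-0.037,-0.02],"twist": -8,"gripper": 0.0878},
    {"delta_pos": [0.06,-0.075,-0.04],"twist": -16,"gripper": 0.0878},
    {"delta_pos": [0.09,-0.112,-0.06],"twist": -24,"gripper": 0.0878},
    {"delta_pos": [0.12,-0.15,-0.08],"twist": -32,"gripper": 0.0878},
    {"delta_pos": [0.15,-0.187,-0.1],"twist": -40,"gripper": 0.0878},
    {"delta_pos": [0.18,-0.225,-0.107],"twist": -48,"gripper": 0.0878},
    {"delta_pos": [0.21,-0.262,-0.107],"twist": -56,"gripper": 0.0878},
    {"delta_pos": [0.24,-0.3,-0.107],"twist": -64,"gripper": 0.0878},
    {"delta_pos": [0.27,-0.337,-0.107],"twist": -72,"gripper": 0.0878},
    {"delta_pos": [0.3,-0.375,-0.107],"twist": -80,"gripper": 0.0878},
  ],
)

```text
time: 1.1
ee_pos: [0.3966, -0.1485, 0.3296]
eef_rot: [[-0.252, 0.968, -0.0], [0.968, 0.252, -0.0], [-0.0, -0.0, -1.0]]
force: [1.3, -0.6, 0.7]
width: 0.0877
finger_force: 0.0
```

```bash
cat >> h.py <<'E'
def go(target,yaw):
    """shift in tool axes and twist to reach a TCP position with tool x at a given yaw (deg)"""
    s=observe(); R=np.array(s["eef_rot"]); p=np.array(s["ee_pos"])
    y=np.degrees(np.arctan2(R[1,0],R[0,0])); tw=-((yaw-y+180)%360-180)
    print("t",round(s["time"],2),"tcp",np.round(p,4),"yaw",round(y,2),"j",np.round(s["joints"],2),"F",np.round(s["force"],1),"w",round(s["width"],4),"tilt",np.round(R[:2,2],3),"| delta",np.round(R.T@(np.array(target)-p),4),"twist",round(tw,2))
E
python3 -c "
from h import *
go([.6814,.1409,.19],163.5)"
```

```text
t 1.1 tcp [ 0.3966 -0.1485  0.3296] yaw 104.6 j [ 0.68 -0.02 -0.45  1.94 -0.01  1.22  0.48] F [ 1.3 -0.6  0.7] w 0.0877 tilt [-0. -0.] | delta [0.2083 0.3486 0.1395] twist -58.9
```

Request:
carry_out(
  commands=[
    {"delta_pos": [0.026,0.0436,0.015],"twist": -7.4,"gripper": 0.0878},
    {"delta_pos": [0.052,0.087,0.03],"twist": -14.7,"gripper": 0.0878},
    {"delta_pos": [0.078,0.131,0.05],"twist": -22.1,"gripper": 0.0878},
    {"delta_pos": [0.104,0.174,0.07],"twist": -29.5,"gripper": 0.0878},
    {"delta_pos": [0.13,0.218,0.09],"twist": -36.8,"gripper": 0.0878},
    {"delta_pos": [0.156,0.262,0.11],"twist": -44.2,"gripper": 0.0878},
    {"delta_pos": [0.182,0.305,0.13],"twist": -51.5,"gripper": 0.0878},
    {"delta_pos": [0.2083,0.3486,0.14],"twist": -58.9,"gripper": 0.0878},
    {"delta_pos": [0.2083,0.3486,0.155],"twist": -58.9,"gripper": 0.0878},
    {"delta_pos": [0.2083,0.3486,0.165],"twist": -58.9,"gripper": 0.0878},
  ],
)

```text
time: 2.1
ee_pos: [0.6832, 0.1416, 0.1613]
eef_rot: [[-0.958, 0.285, -0.003], [0.285, 0.958, 0.003], [0.004, 0.002, -1.0]]
force: [1.0, 0.4, -0.5]
width: 0.0877
finger_force: 0.0
```

Run:
```python
from h import *
import pickle
go([.6814,.1409,.15],163.5)
c=capture("scene"); pickle.dump(c,open("s1.pkl","wb"))
s=observe(); R=np.array(s["eef_rot"]); p=np.array(s["ee_pos"])
im=c["img"][:,:,::-1].copy()
x,y,w,h=250,185,120,110; k=5
big=cv2.resize(im[y:y+h,x:x+w],(w*k,h*k),interpolation=cv2.INTER_CUBIC)
# predicted: finger tips inner faces front edge, sink ends
q=[p+R@[sx*.01,sy*.0439,0] for sx in(-1,1) for sy in(-1,1)]
cx=np.array([.959,-.284,0]);cy=np.array([.284,.959,0]);b=np.array([.6641,.146,.012])
q2=[b+cx*.03+cy*sy*.042+[0,0,z] for sy in(-1,1) for z in(.025,.075)]
for P,col in((q,(0,0,255)),(q2,(255,0,255))):
    for u,v in proj(c,np.array(P)): cv2.circle(big,(int((u+.5-x)*k),int((v+.5-y)*k)),2,col,-1)
cv2.imwrite("pics/s1.png",big)
```

```text
t 2.1 tcp [0.6832 0.1416 0.1613] yaw 163.42 j [ 0.14  0.66 -0.67  1.51  0.43  1.12  0.67] F [ 1.   0.4 -0.5] w 0.0877 tilt [-0.003  0.003] | delta [ 0.0015 -0.0012  0.0113] twist -0.08
```

View pics/s1.png

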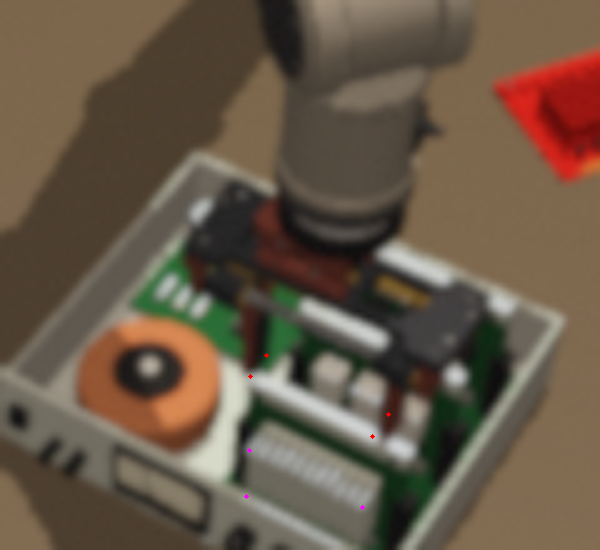

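The fingers, with tips at about (255,370) and (395,432) in the crop, straddle the heat sink's length and stand behind and above the fins at (245–380, 425–540). Before descending I measure how well they are centred against the sink ends in the same camera.

Run:
```python
from h import *
import pickle
c=pickle.load(open("s1.pkl","rb")); s=observe(); R=np.array(s["eef_rot"]); p=np.array(s["ee_pos"])
cx=np.array([.9588,-.2840,0]);cy=np.array([.2840,.9588,0]);ez=np.array([0,0,1.]);b=np.array([.6641,.146,.012])
def patch(o,ys,zs):
    P=o+ys[None,:,None]*cy+zs[:,None,None]*ez
    uv=proj(c,P.reshape(-1,3)).reshape(len(zs),len(ys),2).astype(np.float32)
    return cv2.remap(c["img"],uv[...,0],uv[...,1],cv2.INTER_CUBIC)
ys=np.arange(-.075,.0751,.0005)
A=patch(b+cx*.03,ys,np.arange(.09,.02,-.0005)); B=patch(p+R@[-.01,0,0],ys,np.arange(.045,-.02,-.0005))
cv2.imwrite("pics/rect.png",cv2.resize(np.vstack([A,np.zeros((6,len(ys),3),np.uint8),B])[:,:,::-1],None,fx=2,fy=2))
```

```text
(no output)
```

View pics/rect.png

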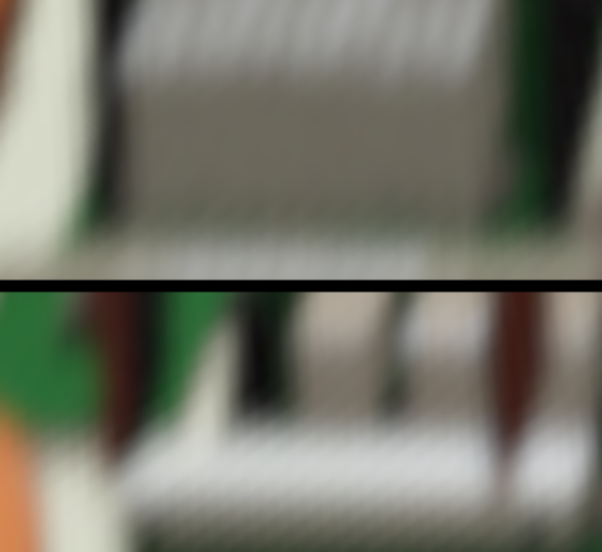

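Run:
```python
from h import *
import pickle
s0=pickle.load(open("scene.pkl","rb"));c=pickle.load(open("s1.pkl","rb")); s=observe(); R=np.array(s["eef_rot"]); p=np.array(s["ee_pos"])
M=np.array([[.9588,-.2840,0],[.2840,.9588,0],[0,0,1.]]);b=np.array([.6641,.146,.012])
I=c["img"].astype(int); P=cloud(c); T=(P-p)@M.T   # card-parallel axes at the TCP
red=(I[...,0]-I[...,1]>18)&(I[...,0]<130)&(T[...,2]>.002)&(T[...,2]<.05)&(abs(T[...,0])<.03)
for sg in(-1,1):
    q=T[red&(T[...,1]*sg>.03)&(T[...,1]*sg<.08)]
    print("finger",sg,len(q),"mean",np.round(q.mean(0)*1000,1),"y pct",np.round(np.percentile(q[:,1],[2,10,50,90,98])*1000,1),"x pct",np.round(np.percentile(q[:,0],[10,50,90])*1000,1))
for n,cc in(("s0",s0),("s1",c)):
    P=cloud(cc); Q=(P-b)@M.T; I=cc["img"].astype(int)
    k=(abs(I[...,0]-I[...,1])<14)&(I.min(2)>70)&(Q[...,0]>.015)&(Q[...,0]<.045)&(Q[...,2]>.035)&(Q[...,2]<.085)&(abs(Q[...,1])<.06)
    q=Q[k]; f=q[q[:,2]<.068]
    print(n,"sink",len(q),"front x",np.round(np.median(f[:,0])*1000,1),"y pct",np.round(np.percentile(f[:,1],[0,2,10,50,90,98,100])*1000,1))
    for (z0,z1) in((.04,.055),(.055,.068)):
        g=f[(f[:,2]>z0)&(f[:,2]<z1)]; print(len(g),np.round(np.percentile(g[:,1],[0,2,50,98,100])*1000,1))
# profile rows of sink front plane, luminance & green excess, both pictures; finger plane redness
def prof(cc,o,z0,z1,fn):
    ys=np.arange(-.08,.0801,.001); zs=np.arange(z0,z1,.001)
    W=o+ys[None,:,None]*M[1]+zs[:,None,None]*M[2]
    uv=proj(cc,W.reshape(-1,3)).reshape(len(zs),len(ys),2).astype(np.float32)
    return ys*1000,fn(cv2.remap(cc["img"],uv[...,0],uv[...,1],cv2.INTER_LINEAR).astype(float)).mean(0)
y,v=prof(s0,b+M[0]*.03,.045,.062,lambda a:a[...,0]); print("R profile L",list(zip(y[28:46].astype(int),v[28:46].astype(int)))); print("R profile R",list(zip(y[116:136].astype(int),v[116:136].astype(int))))
for d in(.01,.005):
    y,v=prof(c,p+M[0]*d,.015,.035,lambda a:a[...,0]-a[...,1]); print("red L",d,list(zip(y[20:46].astype(int),v[20:46].astype(int)))); print("red R",list(zip(y[116:150].astype(int),v[116:150].astype(int))))
```

```text
finger -1 16 mean [ 12.2 -45.1  32.4] y pct [-49.9 -47.4 -44.8 -42.2 -41.6] x pct [11.  12.  13.7]
finger 1 23 mean [ 9.8 54.  30.2] y pct [49.6 51.  54.1 56.9 57.6] x pct [ 4.9 10.5 12.5]
s0 sink 221 front x 24.6 y pct [-42.5 -40.9 -33.8   0.9  38.   41.6  42.3]
64 [-41.  -40.7   0.2  40.5  41.6]
64 [-40.9 -40.8   7.   41.5  42.3]
s1 sink 215 front x 24.8 y pct [-41.4 -40.9 -32.7   0.8  33.2  41.6  42.5]
59 [-41.4 -41.3   4.8  42.1  42.5]
65 [-40.4 -39.8  -0.5  41.1  41.5]
R profile L [(np.int64(-51), np.int64(99)), (np.int64(-50), np.int64(79)), (np.int64(-49), np.int64(62)), (np.int64(-48), np.int64(56)), (np.int64(-47), np.int64(52)), (np.int64(-46), np.int64(48)), (np.int64(-45), np.int64(51)), (np.int64(-44), np.int64(59)), (np.int64(-43), np.int64(68)), (np.int64(-42), np.int64(77)), (np.int64(-41), np.int64(84)), (np.int64(-40), np.int64(89)), (np.int64(-39), np.int64(95)), (np.int64(-38), np.int64(100)), (np.int64(-37), np.int64(102)), (np.int64(-36), np.int64(103)), (np.int64(-35), np.int64(105)), (np.int64(-34), np.int64(106))]
R profile R [(np.int64(36), np.int64(106)), (
[... 3554 characters left out ...]
, np.int64(16)), (np.int64(47), np.int64(20)), (np.int64(48), np.int64(24)), (np.int64(49), np.int64(28)), (np.int64(50), np.int64(30)), (np.int64(51), np.int64(31)), (np.int64(52), np.int64(31)), (np.int64(53), np.int64(31)), (np.int64(54), np.int64(29)), (np.int64(55), np.int64(27)), (np.int64(56), np.int64(24)), (np.int64(57), np.int64(21)), (np.int64(58), np.int64(18)), (np.int64(59), np.int64(15)), (np.int64(60), np.int64(13)), (np.int64(61), np.int64(12)), (np.int64(62), np.int64(11)), (np.int64(63), np.int64(10)), (np.int64(64), np.int64(8)), (np.int64(65), np.int64(7)), (np.int64(66), np.int64(7)), (np.int64(67), np.int64(6)), (np.int64(68), np.int64(6)), (np.int64(69), np.int64(5))]
```

Fingers and sink seen in the same camera suggest the tool sits about 4 mm too far along +y of the card. I'll shift by that much, come down just above the sink, then feel my way.

Request:
carry_out(
  commands=[
    {"delta_pos": [0,-0.004,0.02],"twist": 0,"gripper": 0.0878},
    {"delta_pos": [0,-0.004,0.045],"twist": 0,"gripper": 0.0878},
    {"delta_pos": [0,-0.004,0.06],"twist": 0,"gripper": 0.0878},
    {"delta_pos": [0,-0.004,0.068],"twist": 0,"gripper": 0.0878},
    {"delta_pos": [0,-0.004,0.068],"twist": 0,"gripper": 0.0878},
  ],
)

```text
time: 2.65
ee_pos: [0.6814, 0.1328, 0.0961]
eef_rot: [[-0.957, 0.29, -0.001], [0.29, 0.957, -0.001], [0.001, -0.001, -1.0]]
force: [0.6, -0.2, 0.2]
width: 0.0877
finger_force: 0.0
```

Run:
```python
from h import *
import pickle
go([.6814,.1409,.053],163.5)
print(np.round(observe()["ft_torque"],2))
c=capture("scene"); pickle.dump(c,open("s2.pkl","wb"))
im=c["img"][:,:,::-1]; x,y,w,h=275,240,90,70
cv2.imwrite("pics/s2.png",cv2.resize(im[y:y+h,x:x+w],(w*8,h*8),interpolation=cv2.INTER_CUBIC))
```

```text
t 2.65 tcp [0.6814 0.1328 0.0961] yaw 163.15 j [ 0.14  0.72 -0.63  1.57  0.48  1.01  0.64] F [ 0.6 -0.2  0.2] w 0.0877 tilt [-0.001 -0.001] | delta [0.0024 0.0078 0.0431] twist -0.35
[ 0.01 -0.15  0.03]
```

View pics/s2.png

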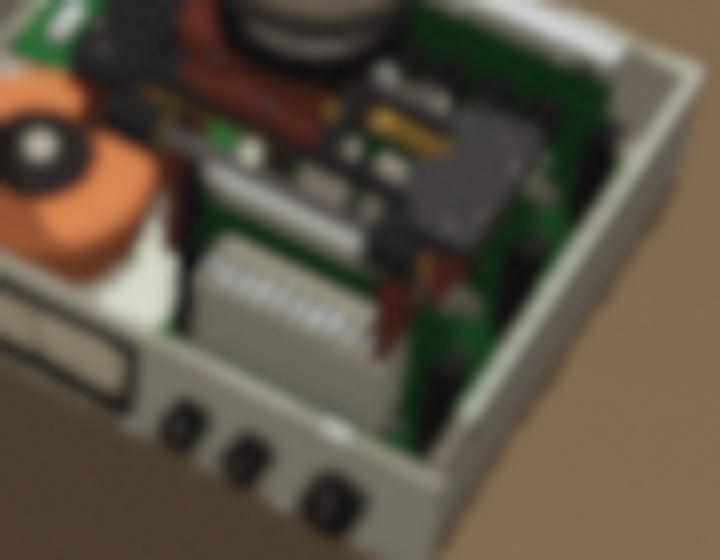

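The crop shows the right finger tip at (385,350), overlapping the sink's right end at about (400,330). The earlier reading was still settling, so the real shift was about 9 mm. I check numerically, then move back.

Run:
```python
from h import *
import pickle
c=pickle.load(open("s2.pkl","rb")); s=observe(); R=np.array(s["eef_rot"]); p=np.array(s["ee_pos"]); print(np.round(p,4),np.round(s["qd"],3))
M=np.array([[.9588,-.2840,0],[.2840,.9588,0],[0,0,1.]]);b=np.array([.6641,.146,.012])
I=c["img"].astype(int); P=cloud(c); T=(P-p)@M.T
red=(I[...,0]-I[...,1]>18)&(I[...,0]<130)&(T[...,2]>-.002)&(T[...,2]<.05)&(abs(T[...,0])<.03)
for sg in(-1,1):
    q=T[red&(T[...,1]*sg>.03)&(T[...,1]*sg<.08)]
    print("finger",sg,len(q),"mean",np.round(q.mean(0)*1000,1),"y pct",np.round(np.percentile(q[:,1],[2,10,50,90,98])*1000,1))
def prof(cc,o,z0,z1,fn,y0,y1):
    ys=np.arange(y0,y1,.002); zs=np.arange(z0,z1,.001)
    W=o+ys[None,:,None]*M[1]+zs[:,None,None]*M[2]
    uv=proj(cc,W.reshape(-1,3)).reshape(len(zs),len(ys),2).astype(np.float32)
    v=fn(cv2.remap(cc["img"],uv[...,0],uv[...,1],cv2.INTER_LINEAR).astype(float)).mean(0)
    return [(int(round(a*1000)),int(q)) for a,q in zip(ys,v)]
f=lambda a:a[...,0]-a[...,1]
print("R",prof(c,p+M[0]*.01,.006,.02,f,.036,.07));print("L",prof(c,p+M[0]*.01,.006,.02,f,-.066,-.03));print("Lsum",prof(c,p+M[0]*.01,.006,.02,lambda a:a.sum(-1),-.066,-.03))
```

```text
[0.6821 0.1332 0.0971] [-0.002 -0.013 -0.009 -0.017 -0.003  0.002  0.001]
finger -1 20 mean [ 10.2 -49.4  35.1] y pct [-54.4 -53.3 -48.9 -46.3 -46.2]
finger 1 24 mean [ 9.  50.5 27.3] y pct [46.5 47.6 50.9 53.6 54.9]
R [(36, 3), (38, 3), (40, 4), (42, 7), (44, 10), (46, 17), (48, 22), (50, 24), (52, 20), (54, 14), (56, 7), (58, 1), (60, -6), (62, -14), (64, -20), (66, -21), (68, -17), (70, -12)]
L [(-66, 60), (-64, 47), (-62, 31), (-60, 17), (-58, 10), (-56, 7), (-54, 8), (-52, 11), (-50, 16), (-48, 19), (-46, 15), (-44, 11), (-42, 5), (-40, 0), (-38, -3), (-36, -5), (-34, -6), (-32, -5)]
Lsum [(-66, 300), (-64, 281), (-62, 309), (-60, 363), (-58, 404), (-56, 438), (-54, 389), (-52, 327), (-50, 239), (-48, 160), (-46, 122), (-44, 91), (-42, 78), (-40, 69), (-38, 74), (-36, 94), (-34, 136), (-32, 201)]
```

Request:
carry_out(
  commands=[
    {"delta_pos": [0.001,0.004,0],"twist": -0.3,"gripper": 0.0878},
    {"delta_pos": [0.002,0.007,0.0],"twist": -0.3,"gripper": 0.0878},
    {"delta_pos": [0.002,0.007,0.0],"twist": -0.3,"gripper": 0.0878},
    {"delta_pos": [0.002,0.007,0.0],"twist": -0.3,"gripper": 0.0878},
    {"delta_pos": [0.002,0.007,0.004],"twist": -0.3,"gripper": 0.0878},
    {"delta_pos": [0.002,0.007,0.007],"twist": -0.3,"gripper": 0.0878},
  ],
)

```text
time: 3.3
ee_pos: [0.6821, 0.1406, 0.0893]
eef_rot: [[-0.959, 0.285, -0.0], [0.285, 0.959, -0.0], [-0.0, -0.0, -1.0]]
force: [-0.0, -0.2, 0.6]
width: 0.088
finger_force: 0.0
```

Run:
```python
from h import *
import pickle
c=capture("scene"); pickle.dump(c,open("s3.pkl","wb"))
b=np.array([.6641,.146,0]);cx=np.array([.9588,-.284,0]);cy=np.array([.284,.9588,0])
go(b+cx*.0185+[0,0,.053],163.5); print(np.round(observe()["ft_torque"],2))
im=c["img"][:,:,::-1]; x,y,w,h=285,250,60,50
cv2.imwrite("pics/s3.png",cv2.resize(im[y:y+h,x:x+w],(w*10,h*10),interpolation=cv2.INTER_CUBIC))
```

```text
t 3.35 tcp [0.6817 0.1404 0.0886] yaw 163.47 j [ 0.12  0.73 -0.63  1.57  0.49  1.    0.63] F [-0.7 -1.   0.6] w 0.0881 tilt [-0.001 -0.001] | delta [-0.      0.0004  0.0356] twist -0.03
[ 0.09 -0.05 -0.05]
```

View pics/s3.png

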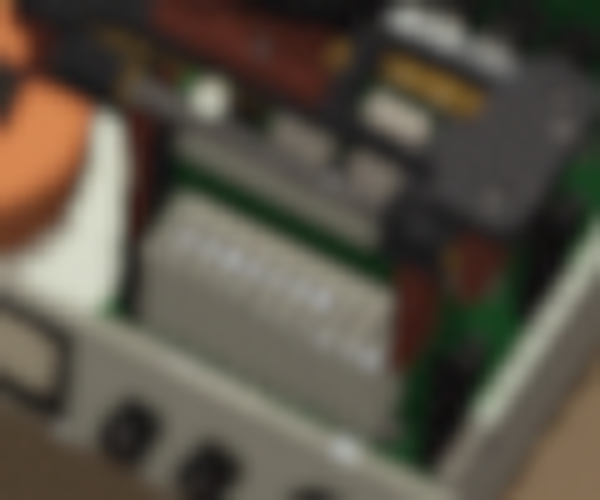

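The right finger's inner edge (398,320) and the left finger (150,200) now straddle the sink ends. I descend slowly and watch the force.

Request:
carry_out(
  commands=[
    {"delta_pos": [0,0,0.002],"twist": 0,"gripper": 0.0878},
    {"delta_pos": [0,0,0.004],"twist": 0,"gripper": 0.0878},
    {"delta_pos": [0,0,0.006],"twist": 0,"gripper": 0.0878},
    {"delta_pos": [0,0,0.006],"twist": 0,"gripper": 0.0878},
  ],
)

```text
time: 3.75
ee_pos: [0.6819, 0.1407, 0.0833]
eef_rot: [[-0.959, 0.284, -0.001], [0.284, 0.959, -0.0], [0.001, -0.0, -1.0]]
force: [-0.2, 0.3, 0.2]
width: 0.0877
finger_force: 0.0
```

Request:
carry_out(
  commands=[
    {"delta_pos": [0,0,0.004],"twist": 0,"gripper": 0.0878},
    {"delta_pos": [0,0,0.008],"twist": 0,"gripper": 0.0878},
    {"delta_pos": [0,0,0.012],"twist": 0,"gripper": 0.0878},
    {"delta_pos": [0,0,0.014],"twist": 0,"gripper": 0.0878},
  ],
)

```text
time: 4.15
ee_pos: [0.6819, 0.1407, 0.069]
eef_rot: [[-0.959, 0.284, -0.001], [0.284, 0.959, -0.0], [0.001, -0.0, -1.0]]
force: [0.7, -0.4, 0.4]
width: 0.0879
finger_force: 0.0
```

Request:
carry_out(
  commands=[
    {"delta_pos": [0,0,0.004],"twist": 0,"gripper": 0.0878},
    {"delta_pos": [0,0,0.008],"twist": 0,"gripper": 0.0878},
    {"delta_pos": [0,0,0.012],"twist": 0,"gripper": 0.0878},
    {"delta_pos": [0,0,0.014],"twist": 0,"gripper": 0.0878},
    {"delta_pos": [0,0,0.014],"twist": 0,"gripper": 0.08},
    {"delta_pos": [0,0,0.014],"twist": 0,"gripper": 0.07},
    {"delta_pos": [0,0,0.014],"twist": 0,"gripper": 0.07},
    {"delta_pos": [0,0,0.014],"twist": 0,"gripper": 0.07},
  ],
  grip_force=25,
)

```text
time: 4.95
ee_pos: [0.6819, 0.1408, 0.0556]
eef_rot: [[-0.959, 0.284, -0.0], [0.284, 0.959, -0.0], [0.0, -0.0, -1.0]]
force: [-0.0, 0.3, -1.7]
width: 0.084
finger_force: 25.0
```

The opening reads 84.0 mm, so the heat sink is gripped across its ends. I lift straight up.

Request:
carry_out(
  commands=[
    {"delta_pos": [0,0,-0.006],"twist": 0,"gripper": 0.07},
    {"delta_pos": [0,0,-0.016],"twist": 0,"gripper": 0.07},
    {"delta_pos": [0,0,-0.03],"twist": 0,"gripper": 0.07},
    {"delta_pos": [0,0,-0.045],"twist": 0,"gripper": 0.07},
    {"delta_pos": [0,0,-0.06],"twist": 0,"gripper": 0.07},
    {"delta_pos": [0,0,-0.08],"twist": 0,"gripper": 0.07},
    {"delta_pos": [0,0,-0.1],"twist": 0,"gripper": 0.07},
    {"delta_pos": [0,0,-0.12],"twist": 0,"gripper": 0.07},
    {"delta_pos": [0,0,-0.13],"twist": 0,"gripper": 0.07},
    {"delta_pos": [0,0,-0.13],"twist": 0,"gripper": 0.07},
  ],
  grip_force=25,
)

```text
time: 5.95
ee_pos: [0.6831, 0.1413, 0.1881]
eef_rot: [[-0.959, 0.284, 0.004], [0.284, 0.959, 0.001], [-0.003, 0.002, -1.0]]
force: [0.1, -0.8, -2.0]
width: 0.0836
finger_force: 25.0
```

```bash
cat >> h.py <<'E'
def tilt(c,zlo,zhi,show=None):
    """plane fit to the green back/front of the held card within 90 mm of the grasp point"""
    s=observe(); R=np.array(s["eef_rot"]); p=np.array(s["ee_pos"])-R[:,2]*.0187*1
    P=cloud(c); T=(P-p)@R; I=c["img"].astype(int)
    T[...,2]*=-1
    return T,I,p,R
E
python3 - <<'E'
from h import *
go([.6819,.1408,.185],163.5); s=observe(); print(s["finger_force"],np.round(s["ft_torque"],2))
c=capture("scene"); import pickle; pickle.dump(c,open("s4.pkl","wb"))
T,I,p,R=tilt(c,0,0)
gr=(I[...,1]-I[...,0]>15)&(I[...,1]-I[...,2]>15)&(abs(T[...,0])<.09)&(abs(T[...,1])<.075)&(abs(T[...,2])<.09)
q=T[gr]; print("green",len(q),np.round(q.mean(0),3))
gy=(abs(I[...,0]-I[...,1])<14)&(I.min(2)>60)&(T[...,0]<.0)&(T[...,0]>-.04)&(abs(T[...,1])<.045)&(abs(T[...,2])<.045)
f=T[gy]; print("grey",len(f),np.round(f.mean(0),3)); 
for z0 in np.arange(-.045,.06,.015):
    g=f[(f[:,2]>z0)&(f[:,2]<z0+.015)]; 
    if len(g)>5: print(round(z0,3),len(g),"x",np.round(np.percentile(g[:,0],[10,50,90])*1000))
im=c["img"][:,:,::-1]; u,v=proj(c,p)[0].astype(int); cv2.imwrite("pics/s4.png",cv2.resize(im[v-50:v+50,u-60:u+60],None,fx=5,fy=5,interpolation=cv2.INTER_CUBIC)); print(u,v)
E
```

```text
t 5.95 tcp [0.6831 0.1413 0.1881] yaw 163.47 j [ 0.15  0.63 -0.68  1.5   0.42  1.16  0.68] F [ 0.1 -0.8 -2. ] w 0.0836 tilt [0.004 0.001] | delta [ 0.001  -0.0009  0.0031] twist -0.03
24.999802708625793 [ 0.07 -0.15  0.07]
green 30 [ 0.018  0.05  -0.029]
grey 264 [-0.007 -0.001 -0.006]
-0.045 21 x [-9. -6. -2.]
-0.03 71 x [-12.  -8.  -2.]
-0.015 72 x [-11.  -8.  -2.]
0.0 81 x [-11.  -8.  -2.]
0.015 19 x [-12.  -7.  -3.]
314 254
```

View pics/s4.png

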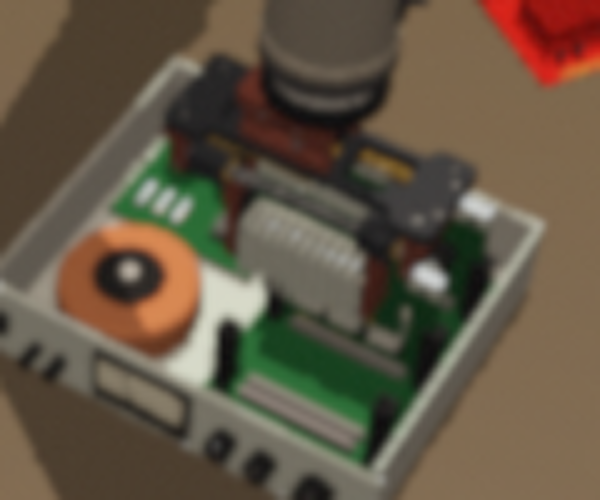

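The crop shows the card hanging upright by its sink ends, clear of its slot, with the other two cards in place. The tool cannot pitch, so I will tilt the card 20° in the fingers about the closing axis. To do that I press the back of its lower edge against the top of the chassis' −y wall. First I travel and turn it.

Request:
carry_out(
  commands=[
    {"delta_pos": [0.003,-0.018,-0.01],"twist": 6,"gripper": 0.07},
    {"delta_pos": [0.008,-0.043,-0.02],"twist": 14,"gripper": 0.07},
    {"delta_pos": [0.014,-0.07,-0.02],"twist": 22,"gripper": 0.07},
    {"delta_pos": [0.02,-0.1,-0.02],"twist": 30,"gripper": 0.07},
    {"delta_pos": [0.026,-0.13,-0.02],"twist": 38,"gripper": 0.07},
    {"delta_pos": [0.032,-0.16,-0.02],"twist": 46,"gripper": 0.07},
    {"delta_pos": [0.038,-0.19,-0.02],"twist": 54,"gripper": 0.07},
    {"delta_pos": [0.044,-0.215,-0.02],"twist": 62,"gripper": 0.07},
    {"delta_pos": [0.049,-0.24,-0.02],"twist": 70,"gripper": 0.07},
    {"delta_pos": [0.051,-0.251,-0.02],"twist": 77,"gripper": 0.07},
  ],
  grip_force=25,
)

```text
time: 7.0
ee_pos: [0.5597, -0.0883, 0.2044]
eef_rot: [[0.07, 0.998, -0.003], [0.998, -0.07, -0.001], [-0.001, -0.003, -1.0]]
force: [0.5, -0.8, -1.0]
width: 0.0838
finger_force: 25.0
```

```bash
python3 -c "
from h import *
go([.5623,-.0865,.101],73.5)"
```

```text
t 7.0 tcp [ 0.5597 -0.0883  0.2044] yaw 85.98 j [ 0.37  0.35 -0.4   1.81  0.16  1.01 -0.17] F [ 0.5 -0.8 -1. ] w 0.0838 tilt [-0.003 -0.001] | delta [0.0021 0.0027 0.1034] twist 12.48
```

Request:
carry_out(
  commands=[
    {"delta_pos": [0.001,0.001,0.0],"twist": 7,"gripper": 0.07},
    {"delta_pos": [0.001,0.002,0.005],"twist": 12.5,"gripper": 0.07},
    {"delta_pos": [0.001,0.002,0.02],"twist": 12.5,"gripper": 0.07},
    {"delta_pos": [0.001,0.002,0.04],"twist": 12.5,"gripper": 0.07},
    {"delta_pos": [0.001,0.002,0.06],"twist": 12.5,"gripper": 0.07},
    {"delta_pos": [0.001,0.002,0.08],"twist": 12.5,"gripper": 0.07},
    {"delta_pos": [0.001,0.002,0.095],"twist": 12.5,"gripper": 0.07},
    {"delta_pos": [0.001,0.002,0.103],"twist": 12.5,"gripper": 0.07},
    {"delta_pos": [0.001,0.002,0.103],"twist": 12.5,"gripper": 0.07},
  ],
  grip_force=25,
)

```text
time: 7.9
ee_pos: [0.5629, -0.0843, 0.1011]
eef_rot: [[0.275, 0.961, -0.003], [0.961, -0.275, 0.0], [-0.0, -0.003, -1.0]]
force: [0.1, 0.4, -1.8]
width: 0.0842
finger_force: 25.0
```

Run:
```python
from h import *
go([.5623,-.0865,.101],73.5); print(np.round(observe()["ft_torque"],2))
b=np.array([.5328,-.0449]);cy=np.array([.284,.9588]); p=np.array(observe()["ee_pos"]); print("dist to wall",(b-p[:2])@cy)
```

```text
t 7.9 tcp [ 0.5629 -0.0843  0.1011] yaw 74.04 j [ 0.3   0.47 -0.34  1.9   0.21  0.81 -0.43] F [ 0.1  0.4 -1.8] w 0.0842 tilt [-0.003  0.   ] | delta [-0.0023  0.      0.0001] twist 0.54
[-0.03 -0.01 -0.  ]
dist to wall 0.02921114906310442
```

Request:
carry_out(
  commands=[
    {"delta_pos": [0.004,0,0],"twist": 0.5,"gripper": 0.07},
    {"delta_pos": [0.007,0,0],"twist": 0.5,"gripper": 0.07},
    {"delta_pos": [0.01,0,0],"twist": 0.5,"gripper": 0.07},
    {"delta_pos": [0.013,0,0],"twist": 0.5,"gripper": 0.07},
    {"delta_pos": [0.016,0,0],"twist": 0.5,"gripper": 0.07},
    {"delta_pos": [0.018,0,0],"twist": 0.5,"gripper": 0.07},
  ],
  grip_force=20,
)

```text
time: 8.5
ee_pos: [0.5691, -0.0697, 0.1039]
eef_rot: [[0.286, 0.958, 0.001], [0.958, -0.286, -0.004], [-0.003, 0.002, -1.0]]
force: [-3.2, -6.1, 3.9]
width: 0.0839
finger_force: 20.0
```

Run:
```python
from h import *
go([.5623,-.0865,.101],73.5); print(np.round(observe()["ft_torque"],2))
```

```text
t 8.5 tcp [ 0.5691 -0.0697  0.1039] yaw 73.39 j [ 0.27  0.47 -0.34  1.89  0.21  0.81 -0.47] F [-3.2 -6.1  3.9] w 0.0839 tilt [ 0.001 -0.004] | delta [-0.018  -0.0017  0.003 ] twist -0.11
[-1.72  0.66 -0.07]
```

Request:
carry_out(
  commands=[
    {"delta_pos": [0.003,0,0],"twist": 0,"gripper": 0.07},
    {"delta_pos": [0.006,0,0],"twist": 0,"gripper": 0.07},
    {"delta_pos": [0.009,0,0],"twist": 0,"gripper": 0.07},
    {"delta_pos": [0.009,0,0],"twist": 0,"gripper": 0.07},
  ],
  grip_force=20,
)

```text
time: 8.9
ee_pos: [0.571, -0.0634, 0.1038]
eef_rot: [[0.287, 0.958, -0.001], [0.958, -0.287, -0.006], [-0.006, 0.001, -1.0]]
force: [-4.3, -9.9, 4.6]
width: 0.0841
finger_force: 28.9
```

Run:
```python
from h import *
import pickle
go([.5623,-.0865,.101],73.5); print(np.round(observe()["ft_torque"],2))
b=np.array([.5328,-.0449]);cy=np.array([.284,.9588]); p=np.array(observe()["ee_pos"]); print("dist to wall",(b-p[:2])@cy)
for n in("scene","top"):
    c=capture(n); pickle.dump(c,open(n+"5.pkl","wb"))
    im=c["img"][:,:,::-1]; u,v=proj(c,p)[0].astype(int); cv2.imwrite(f"pics/{n}5.png",cv2.resize(im[v-50:v+50,u-60:u+60],None,fx=3,fy=3,interpolation=cv2.INTER_CUBIC))
cv2.imwrite("pics/both5.png",np.hstack([cv2.imread("pics/scene5.png"),cv2.imread("pics/top5.png")]))
```

```text
t 8.9 tcp [ 0.571  -0.0634  0.1038] yaw 73.33 j [ 0.26  0.48 -0.34  1.89  0.22  0.82 -0.48] F [-4.3 -9.9  4.6] w 0.0841 tilt [-0.001 -0.006] | delta [-0.0246 -0.0017  0.003 ] twist -0.17
[-2.85  0.95  0.03]
dist to wall 0.006902076840113586
```

View pics/both5.png

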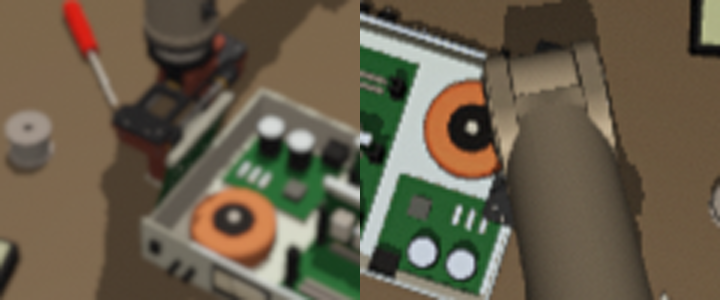

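The scene crop shows the card leaning back over the wall: bar edge at (232,95), board back in green at about (200,140). I measure the tilt by fitting a plane to the green back.

```bash
cat >> h.py <<'E'
def backtilt(c):
    """lean and yaw of the held card from the green back in the scene depth"""
    s=observe(); R=np.array(s["eef_rot"]); g=np.array(s["ee_pos"])-R[:,2]*.0187
    P=cloud(c); T=(P-g)@R; T[...,2]*=-1; I=c["img"].astype(int)
    m=(I[...,1]-I[...,0]>8)&(I[...,1]-I[...,2]>0)&(abs(T[...,0])<.06)&(abs(T[...,1])<.07)&(T[...,2]>-.07)&(T[...,2]<.05)
    q=T[m]; w=np.ones(len(q),bool)
    for _ in range(6):
        A=np.c_[q[:,1:],np.ones(len(q))]; k=np.linalg.lstsq(A[w],q[w,0],rcond=None)[0]; r=q[:,0]-A@k; w=abs(r)<max(.006,2*np.median(abs(r[w])))
    print("n",w.sum(),len(q),"lean deg",round(np.degrees(np.arctan(k[1])),1),"yaw deg",round(np.degrees(np.arctan(k[0])),1),"x at grasp mm",round(k[2]*1000,1),"z range",np.round([q[w,2].min(),q[w,2].max()],3),"res",round(r[w].std()*1000,1))
E
python3 -c "
from h import *
import pickle
backtilt(pickle.load(open('scene5.pkl','rb')))"
```

```text
n 81 81 lean deg 12.4 yaw deg 0.0 x at grasp mm 17.8 z range [-0.034  0.017] res 0.7
```

Request:
carry_out(
  commands=[
    {"delta_pos": [0.003,0,0],"twist": 0,"gripper": 0.07},
    {"delta_pos": [0.006,0,0],"twist": 0,"gripper": 0.07},
    {"delta_pos": [0.009,0,0],"twist": 0,"gripper": 0.07},
    {"delta_pos": [0.009,0,0],"twist": 0,"gripper": 0.07},
  ],
  grip_force=20,
)

```text
time: 9.4
ee_pos: [0.5733, -0.0556, 0.1029]
eef_rot: [[0.287, 0.958, -0.001], [0.958, -0.287, -0.007], [-0.007, 0.001, -1.0]]
force: [-1.1, -12.0, -2.5]
width: 0.0839
finger_force: 27.6
```

Run:
```python
from h import *
go([.5623,-.0865,.101],73.5); print(np.round(observe()["ft_torque"],2))
b=np.array([.5328,-.0449]);cy=np.array([.284,.9588]); p=np.array(observe()["ee_pos"]); print("dist to wall",(b-p[:2])@cy)
backtilt(capture("scene"))
```

```text
t 9.4 tcp [ 0.5733 -0.0556  0.1029] yaw 73.3 j [ 0.25  0.48 -0.34  1.88  0.22  0.82 -0.5 ] F [ -1.1 -12.   -2.5] w 0.0839 tilt [-0.001 -0.007] | delta [-0.0328 -0.0016  0.0021] twist -0.2
[-3.2   0.39  0.04]
dist to wall -0.0012769091592740645
  return _methods._mean(a, axis=axis, dtype=dtype,
  ret = ret.dtype.type(ret / rcount)
Traceback (most recent call last):
  File "h.py", line 39, in backtilt
    print("n",w.sum(),len(q),"lean deg",round(np.degrees(np.arctan(k[1])),1),"yaw deg",round(np.degrees(np.arctan(k[0])),1),"x at grasp mm",round(k[2]*1000,1),"z range",np.round([q[w,2].min(),q[w,2].max()],3),"res",round(r[w].std()*1000,1))
                                                                                                                                                                                   ~~~~~~~~~~^^
ValueError: zero-size array to reduction operation minimum which has no identity
```

Request:
carry_out(
  commands=[
    {"delta_pos": [-0.01,0,0],"twist": 0,"gripper": 0.07},
    {"delta_pos": [-0.03,0,0],"twist": 0,"gripper": 0.07},
    {"delta_pos": [-0.05,0,-0.03],"twist": 0,"gripper": 0.07},
    {"delta_pos": [-0.05,0,-0.07],"twist": 0,"gripper": 0.07},
    {"delta_pos": [-0.05,0,-0.1],"twist": 0,"gripper": 0.07},
    {"delta_pos": [-0.05,0,-0.12],"twist": 0,"gripper": 0.07},
    {"delta_pos": [-0.05,0,-0.12],"twist": 0,"gripper": 0.07},
    {"delta_pos": [-0.05,0,-0.12],"twist": 0,"gripper": 0.07},
  ],
  grip_force=25,
)

```text
time: 10.25
ee_pos: [0.5598, -0.0974, 0.2226]
eef_rot: [[0.284, 0.959, 0.001], [0.959, -0.284, 0.0], [0.0, 0.001, -1.0]]
force: [-0.4, 0.2, -1.6]
width: 0.0835
finger_force: 31.9
```

Run:
```python
from h import *
import pickle
go([.5623,-.0865,.101],73.5); print(np.round(observe()["ft_torque"],2))
c=capture("scene"); pickle.dump(c,open("s6.pkl","wb"))
s=observe(); R=np.array(s["eef_rot"]); g=np.array(s["ee_pos"])-R[:,2]*.0187
P=cloud(c); T=(P-g)@R; T[...,2]*=-1; I=c["img"].astype(int)
m=(abs(T[...,0])<.06)&(abs(T[...,1])<.066)&(T[...,2]>-.09)&(T[...,2]<.053)
print(m.sum()); q=T[m]; col=I[m]
for z0 in np.arange(-.08,.06,.01):
    k=(q[:,2]>=z0)&(q[:,2]<z0+.01)
    if k.sum()>3: print(round(z0,2),k.sum(),"x",np.round(np.percentile(q[k,0],[10,50,90])*1000),"y",np.round(np.percentile(q[k,1],[5,95])*1000),"col",np.median(col[k],0).astype(int))
```

```text
t 10.25 tcp [ 0.5598 -0.0974  0.2226] yaw 73.52 j [ 0.36  0.33 -0.37  1.8   0.13  1.04 -0.35] F [-0.4  0.2 -1.6] w 0.0835 tilt [0.001 0.   ] | delta [ 0.0111 -0.0008  0.1217] twist 0.02
[ 0.01 -0.06 -0.02]
403
-0.06 6 x [-4. -3. -2.] y [-26.  46.] col [60 57 42]
-0.05 14 x [-3.  0.  2.] y [-15.  62.] col [59 57 36]
-0.04 8 x [4. 6. 7.] y [-42.  39.] col [72 71 57]
-0.03 19 x [-14.   9.  12.] y [-31.  60.] col [71 67 55]
-0.02 14 x [-4. 13. 15.] y [-43.  54.] col [94 85 71]
-0.01 29 x [-7. 10. 19.] y [11. 58.] col [66 44 32]
-0.0 36 x [-1. 11. 16.] y [-41.  58.] col [118 114 100]
0.01 109 x [-1.  8. 15.] y [-44.  53.] col [133 128 114]
0.02 34 x [-5.  4. 14.] y [-46.  55.] col [75 60 51]
0.03 46 x [ 7. 40. 43.] y [-50.  61.] col [140 136 121]
0.04 85 x [34. 39. 44.] y [-52.  56.] col [167 165 151]
```

Run:
```python
from h import *
import pickle
c=pickle.load(open("s6.pkl","rb"))
s=observe(); R=np.array(s["eef_rot"]); g=np.array(s["ee_pos"])-R[:,2]*.0187
P=cloud(c); T=(P-g)@R; T[...,2]*=-1; I=c["img"].astype(int)
m=(abs(T[...,1])<.066)&(T[...,2]>-.062)&(T[...,2]<.0)&(abs(T[...,0]-.0195-.39*T[...,2])<.008)
q=T[m]; A=np.c_[q[:,1:],np.ones(len(q))]; w=np.ones(len(q),bool)
for _ in range(4): k=np.linalg.lstsq(A[w],q[w,0],rcond=None)[0]; r=q[:,0]-A@k; w=abs(r)<.005
print(len(q),w.sum(),"lean",np.degrees(np.arctan(k[1])),"yaw",np.degrees(np.arctan(k[0])),k[2],r[w].std())
b=(I.min(2)>105)&(abs(T[...,1])<.066)&(T[...,2]>.03)&(T[...,2]<.056)&(T[...,0]>.02)&(T[...,0]<.06)
q=T[b]; print("bar",len(q),np.round(q.mean(0)*1000,1),np.round(np.ptp(q,0)*1000)); l=np.polyfit(q[:,1],q[:,2],1); l2=np.polyfit(q[:,1],q[:,0],1); print("bar roll deg",np.degrees(np.arctan(l[0])),"yaw",np.degrees(np.arctan(l2[0])))
```

```text
66 60 lean 24.601194649113225 yaw -0.761063035157116 0.02153285249238077 0.00102263602780591
bar 106 [40.2  5.9 41.9] [ 13. 119.  19.]
bar roll deg 0.13559575338838162 yaw -0.2372493268234641
```

The lean is about 20–25° (target 20°) with the bar level, well inside tolerance. I now carry the card to the lens.

Request:
carry_out(
  commands=[
    {"delta_pos": [-0.012,0.002,0],"twist": -1,"gripper": 0.07},
    {"delta_pos": [-0.035,0.005,0],"twist": -3.5,"gripper": 0.07},
    {"delta_pos": [-0.065,0.01,0.0],"twist": -6.5,"gripper": 0.07},
    {"delta_pos": [-0.095,0.015,0.001],"twist": -9.5,"gripper": 0.07},
    {"delta_pos": [-0.125,0.02,0.002],"twist": -12.5,"gripper": 0.07},
    {"delta_pos": [-0.155,0.025,0.003],"twist": -15.5,"gripper": 0.07},
    {"delta_pos": [-0.185,0.029,0.003],"twist": -18,"gripper": 0.07},
    {"delta_pos": [-0.207,0.033,0.004],"twist": -20,"gripper": 0.07},
    {"delta_pos": [-0.219,0.0345,0.004],"twist": -21,"gripper": 0.07},
    {"delta_pos": [-0.224,0.035,0.004],"twist": -21.5,"gripper": 0.07},
  ],
  grip_force=25,
)

```text
time: 11.3
ee_pos: [0.5283, -0.3238, 0.2165]
eef_rot: [[-0.085, 0.996, -0.003], [0.996, 0.085, 0.001], [0.001, -0.003, -1.0]]
force: [-0.0, 0.7, -1.2]
width: 0.0838
finger_force: 31.9
```

Request:
carry_out(
  commands=[
    {"delta_pos": [0,0,0],"twist": 0,"gripper": 0.07},
    {"delta_pos": [0,0,0],"twist": 0,"gripper": 0.07},
    {"delta_pos": [0,0,0],"twist": 0,"gripper": 0.07},
    {"delta_pos": [0,0,0],"twist": 0,"gripper": 0.07},
    {"delta_pos": [0,0,0],"twist": 0,"gripper": 0.07},
  ],
  grip_force=25,
)

```text
time: 11.8
ee_pos: [0.5299, -0.322, 0.2188]
eef_rot: [[-0.088, 0.996, 0.0], [0.996, 0.088, -0.0], [-0.0, 0.0, -1.0]]
force: [-0.4, 0.0, -1.5]
width: 0.0836
finger_force: 31.9
```

Run:
```python
from h import *
import pickle
go([.530,-.322,.219],95)
c=capture("scene"); t=capture("top"); pickle.dump((c,t),open("s7.pkl","wb"))
s=observe(); print(s["finger_force"],s["width"],np.round(s["qd"],3)); R=np.array(s["eef_rot"]); g=np.array(s["ee_pos"])-R[:,2]*.0187
P=cloud(c); T=(P-g)@R; T[...,2]*=-1; I=c["img"].astype(int)
m=(abs(T[...,1])<.066)&(T[...,2]>-.07)&(T[...,2]<.0)&(abs(T[...,0]-.0205-.40*T[...,2])<.010)
q=T[m]; A=np.c_[q[:,1:],np.ones(len(q))]; w=np.ones(len(q),bool)
for _ in range(5): k=np.linalg.lstsq(A[w],q[w,0],rcond=None)[0]; r=q[:,0]-A@k; w=abs(r)<.005
print(len(q),w.sum(),"lean",np.degrees(np.arctan(k[1])),"yaw",np.degrees(np.arctan(k[0])),k[2],"zmin",q[w,2].min())
b=(I.min(2)>105)&(abs(T[...,1])<.066)&(T[...,2]>.03)&(T[...,2]<.056)&(T[...,0]>.02)&(T[...,0]<.06)
q=T[b]; print("bar",len(q),np.round(q.mean(0)*1000,1),np.round(np.ptp(q,0)*1000))
# camera head again: ring in the top view
P=cloud(t); Q=P[(P[...,2]>.22)&(P[...,2]<.42)&(P[...,1]<-.43)&(P[...,1]>-.48)&(P[...,0]>.45)&(P[...,0]<.62)]; print("ring",Q.min(0),Q.max(0))
def crop(cc,p,r=55):
    u,v=proj(cc,p)[0].astype(int); return cv2.resize(cc["img"][v-r:v+r,u-r:u+r,::-1],(380,380),interpolation=cv2.INTER_CUBIC)
cv2.imwrite("pics/fin.png",np.hstack([crop(c,g),crop(t,g)]))
```

```text
t 11.8 tcp [ 0.5299 -0.322   0.2188] yaw 95.03 j [ 0.7   0.41 -0.34  1.68  0.15  1.08  0.4 ] F [-0.4  0.  -1.5] w 0.0836 tilt [ 0. -0.] | delta [-0.      0.0001 -0.0002] twist 0.03
31.92854099033866 0.08377130525158291 [ 0.001  0.001  0.001 -0.001 -0.001  0.     0.001]
28 28 lean 21.791906451272528 yaw 10.743700642409111 0.007232226744199935 zmin -0.05696184304727188
bar 79 [39.7  6.1 40.9] [ 13. 124.  17.]
ring [ 0.50843924 -0.47998989  0.2522763 ] [ 0.56594811 -0.44422534  0.31510748]
```

View pics/fin.png

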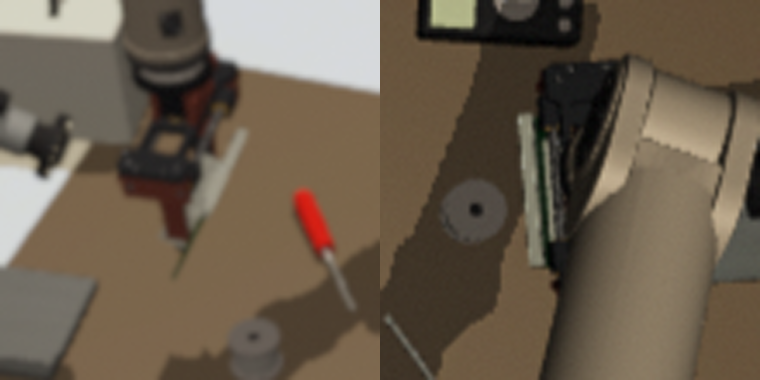

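In the final crops the card leans back at about 20°: bar at (225,170), lower edge at (175,275) in the left view. The component side faces the lens at (55,145), it touches nothing and the arm is still. I hand it in.

```bash
python3 -c "
from cell import *
print(job_done())"
```

```text
the job is handed in; nothing more can be done
None
```

I handed the job in with the heat-sink card held still at the inspection camera: board centre within a few millimetres of the focus by my measurements, bar level, leaning back about 20–25° against the 20° needed. The tool returned no verdict.

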